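# Hold a starter solenoid down in its sprung test cradle

### The arm

A 7-joint arm with a two-finger parallel gripper is mounted at the origin on the work surface; the furniture and walls round the work are solid. World frame = base frame: x ahead of the robot, y to its left, z up, the work surface at z = 0. Lengths are in m, angles in rad, forces in N, time in s.
With the tool pointing down it reaches from about 0.4 to 0.85 m from the base axis. Payload 10.4 kg.
Tool frame: the origin (TCP) lies midway between the tips of the shut fingers; the grasp point (between the pads) lies r.grip_point_offset behind it (r.grip_point_offset is the distance from the TCP to the grasp point, in m); z points along the fingers, y is the line along which they close (so a half turn about z gives the same grasp; the last joint's range is limited). The gripper opens to 85 mm and grips with 20 to 120 N. Pads are 22 mm wide; open, the fingers measure 114 mm over their backs; the gripper's body (76 mm by 85 mm) begins 54 mm behind the grasp point. The pads swing forward as they close: fully open they stand 13 mm farther back than shut.
Start: joints at [-1.268, 0.332, -0.065, 1.46, 0.022, 1.35, -0.088], TCP at [0.2, 0.592, 0.231] pointing down, gripper open.
Joint ranges: [-2.6, 2.6], [-0.5, 2.12], [-1.47, 1.34], [0.16, 2.42], [-1.27, 4.41], [0.06, 2.06], [-2.6, 2.6]. Speed limits (rad/s): [2.22, 2.22, 2.79, 2.79, 3.14, 3.14, 3.14].

### API

Orientations are given as a unit quaternion [w, x, y, z].
In Python, from workcell import r, imaging, job gives the robot as it stands.
- The arm moves only by the tool servo_tool, never from a script. Its arguments are lists of equal length, an entry for each row: "gripper": the opening in per cent of the stroke, from 0 (shut) to 100 (fully open); "dp": the shift along the tool's x, y, z in cm, a list of three; "roll": the turn about the tool's z in rad. A call has 1 to 20 rows; each row shifts and turns the commanded pose from where the row before left it, along the tool's axes as they then stand; what a row does not reach is not made up. A row lasts 1/12 s, in which the tool goes at most 41.7 mm and 7.16 degrees, less where a joint would pass 70% of its speed; a pose out of reach is approached as far as the arm can. A call with a gripper value outside its range is refused whole. The fingers move at their own pace and stop on an object; "force" is the grip in N (left out, the last holds). Time passes only in rows, so rows that do not move let the fingers close. It gives the time, the measured TCP pose, the force, the opening and the grip force at its end, in the units of the state.
- r.observe(): the state, without advancing time (a new reading comes with each control period).
- imaging.snapshot(name): name is "side" or "top" or "wrist"; returns the picture (480x640x3 uint8, red, green, blue); there is no depth.
- imaging.camera_model(name): a dict with "intrinsics" (3x3 intrinsics, pixels), "cam_to_world" (4x4, takes a point from camera to world coordinates). Camera axes: x right, y down, z forward; pixel columns grow to the right and rows downward; lengths in m; the calibration is good to about 2 mm. A picture is of the moment at which its call begins: read the wrist's pose just before it. camera_model takes no time and is no camera call; for the wrist camera it gives the pose at the moment of the call.
- job.close_job(): hands the job in; it is judged then, once.
The state is a dict: "time_s": time; "q": joint angles; "joint_velocities": joint speeds; "effort": joint torques, N m; "eef_pos": TCP position; "tool_rot": TCP orientation; "force": force on the tool from outside, world axes, zero at the start; "torque": the same for the moment, N m; "opening": finger opening in m; "gripper_force": force on a finger pad.
Only numpy, scipy, OpenCV 4.12 (cv2) and the standard library are available. Lean on these libraries where they do the work, as an engineer would, in place of code of your own. Each camera call takes 0.05 s, during which the arm holds its last target. There are 200 camera calls.

### The job

On the solenoid test stand, first throw the lever into the marked notch (the middle one, with a raised stud on either side), let go of it and leave it there: only in that notch does the stand let its sprung ring go down. Then set the loose starter solenoid upright in the ring, press it down until the ring is fully home on its stop, and finish while still holding it pressed down. Leave the other things on the table where they are.

Things in the scene. Friction and masses are not known exactly. Their poses are not given: they have to be found in the camera images.
- test_stand: Grey base plate, 190 x 250 x 12 mm, fixed down, with a lever on its left half and a sprung ring cradle on its right. Origin at table level; x to its back edge, y to its left, z up; yaw within 0.3 rad. The plate spans x -125 to +65, y -125 to +125 mm, with an ear to y +165 at its front left. Lever pivot at x 0, y +60; cradle axis at x 0, y -55 mm. Blocks at the back edge are up to 33 mm high.
- lever (a joint): Lever angle about its upright pivot, rad, growing counter-clockwise from above, range -0.02 to 1.52. Notches at 0 (leftmost), 0.85 (middle, marked by two studs; lever along -x of test_stand) and 1.5. Starts at 0 to 0.45. Between notches it stays where left (about 1 to 2 N at the knob moves it); a spring detent draws it in within about 0.1 rad of a notch, and 3 to 4 N takes it out.
- lever_knob (a point): Centre of the lever's upright black cylindrical knob, 18 mm in diameter, 82 mm above the table, 85 mm from the pivot axis; the knob's full-width part runs from 60 to 92 mm above the table (top at 95 mm) and turns with the lever. The lever arm under it is 14 mm wide, top 48 mm above the table.
- lever_pivot (a point): Point on the lever's pivot axis at the height of the knob's centre (82 mm above the table).
- marked_notch (a point): Top of the quadrant at the marked notch, 108 mm from the pivot axis, 40 mm above the table; the studs beside it stand 8 mm higher.
- cradle (a joint): How far the sprung ring is pressed down, m: 0 at the top (start), 0.015 fully home on the steel collar under it. The spring pushes up with about 8 N at the top and 18 N fully home (less the ring's weight, 1.2 N); the solenoid's weight alone does not move it. With the lever out of the marked notch the ring is blocked after about 2 mm.
- cradle_seat (a point): Centre of the flat annular ledge in the aluminium ring on which the solenoid stands, 47 mm above the table with the ring at the top; moves with the ring; z up. The ring is 94 mm in outer and 82 mm in inner diameter, its rim 7 mm above the ledge; the ledge's opening is 57 mm wide.
- solenoid: Loose cast-alloy starter solenoid standing on its flange, 0.25 to 0.36 kg. Origin at the centre of its underside, z up. Flange 71 x 68 mm, 5 mm thick, drops into the ring in any yaw; round body 62 mm in diameter up to 53 mm above the underside, centre boss to 60 mm, terminals to 74 mm. Grip the body across its diameter about 35 mm above the underside.
- grease_tin: Bystander: round tin, 69 mm diameter, 54 mm high. Origin at the centre of its underside.
- relay: Bystander: small black relay cube, 28 x 28 x 34 mm. Origin at the centre of its underside.
- bulb_box: Bystander: small carton, 45 x 60 x 45 mm. Origin at the centre of its underside.
- bolt: Bystander: bolt standing on its head, 25 x 28 x 60 mm. Origin at the centre of its underside.
- tape_roll: Bystander: flat black roll of tape, 70 mm diameter, 19 mm high. Origin at the centre of its underside.

How it is judged:
On the way, in this order (a step that is already met when the one before it is completed fails the run):
1. the lever rests in the marked notch, let go, with the ring still up (value of joint lever between 0.77 and 0.93 rad and contact force between the fingers and lever below 0.5 N and value of joint cradle below 0.004 m), for 0.2 s.
2. the solenoid stands in the ring and is pressed home (value of joint cradle above 0.013 m and horizontal distance between solenoid and cradle_seat below 0.009 m and z of solenoid in the frame of cradle_seat below 0.003 m), for 0.2 s.
At the end, for the whole second after the job is handed in: Through the last second: fingers press on the solenoid (over 4 N), it on the ring (over 8 N); ring at most 2 mm off its stop; solenoid upright (0.1 rad), on the ledge (3 mm), centred (9 mm); lever in the marked notch (0.85 rad, 0.1 either way) (all of step 2 and value of joint lever between 0.75 and 0.95 rad and z of solenoid in the frame of cradle_seat above -0.003 m and angle between solenoid's own z axis and vertical below 0.1 rad and contact force between the fingers and solenoid above 4 N and contact force between solenoid and cradle above 8 N); the arm keeps its last pose, push and grip.
It fails at once if a bystander (tin, relay, carton, bolt or tape roll) is moved by more than 30 mm (distance of any of grease_tin, relay, bulb_box, bolt, tape_roll from where it was at the start of the episode above 0.03 m).
It also fails if it takes over 54 s, if anything falls off the work surface, if the arm or the gripper's body presses on something with over 40 N, if the wrist force passes 120 N, or if a joint passes its speed limit or range.

## Working session

There is one attempt and no reset: what is moved stays moved. The work goes in short steps, Python scripts to look and compute and a tool call to move; the robot and the scene stay as the last step left them, time stands still between calls to the robot, and variables do not carry over. Pictures are saved under pics/ and viewed, at most 10 in all, crops included, and the job is handed in when it is done.

Besides the shell and the picture viewer there is one more tool, called after "Emit:" in YAML: its name, and indented under it one key for each argument. servo_tool: Moves the arm, as the interface text tells. Its arguments: {"type":"object","properties":{"gripper":{"type":"array","items":{"type":"number"}},"dp":{"type":"array","items":{"type":"array","items":{"type":"number"}}},"roll":{"type":"array","items":{"type":"number"}},"force":{"type":"number"}},"required":["gripper","dp","roll"]}

```bash
mkdir -p pics; ls
python3 - <<'E'
from workcell import r,imaging,job
import cv2,numpy as np
for n in("top","side"):
    im=imaging.snapshot(n); cv2.imwrite(f"pics/{n}0.png",im[:,:,::-1]); m=imaging.camera_model(n); print(n,m["intrinsics"],np.round(m["cam_to_world"],3))
s=r.observe(); print(s, r.grip_point_offset)
E
```

```text
pics
top [[477.60094876   0.         320.04179308]
 [  0.         477.60094876 241.84367532]
 [  0.           0.           1.        ]] [[-0.225 -0.866  0.446 -0.153]
 [-0.974  0.203 -0.097  0.114]
 [-0.006 -0.457 -0.889  1.293]
 [ 0.     0.     0.     1.   ]]
side [[591.00306061   0.         319.84965164]
 [  0.         591.00306061 244.30571303]
 [  0.           0.           1.        ]] [[-0.983 -0.125  0.134  0.236]
 [-0.183  0.638 -0.748  1.143]
 [ 0.008 -0.76  -0.65   1.115]
 [ 0.     0.     0.     1.   ]]
{'time_s': 0.1, 'q': array([-1.26762463,  0.33282012, -0.06467802,  1.46083881,  0.02157917,
        1.34989381, -0.08850368]), 'joint_velocities': array([-0.00096404, -0.00148727,  0.00117794, -0.00064826,  0.0005936 ,
       -0.00168304,  0.00098125]), 'effort': array([ 1.63981131e-03, -6.26745057e+01,  4.92694729e-02, -3.92426562e+01,
        1.62481796e-02,  7.11640823e-03,  3.15968077e-05]), 'eef_pos': array([0.19992871, 0.59181548, 0.23059713]), 'tool_rot': array([-8.13981003e-05,  1.62171531e-01,  9.86762380e-01, -6.27652399e-04]), 'force': array([ 0.31636629,  0.03825625, -0.95954803]), 'torque': array([-0.02516811,  0.03696453,  0.00342893]), 'gripper_force': 0.0, 'opening': 0.08568173543213642} 0.0187
```

View pics/top0.png

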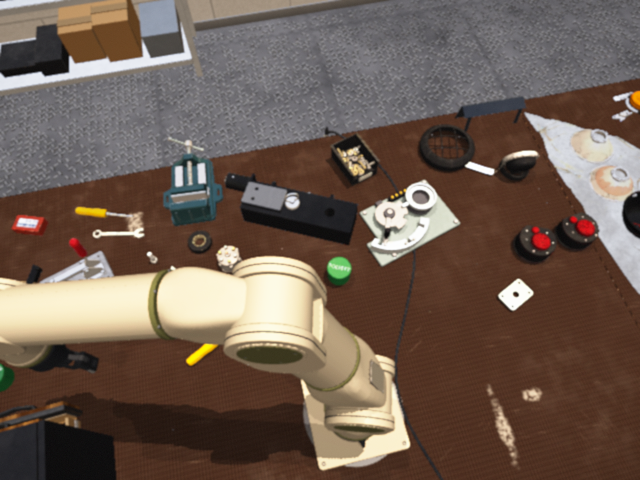

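View pics/side0.png

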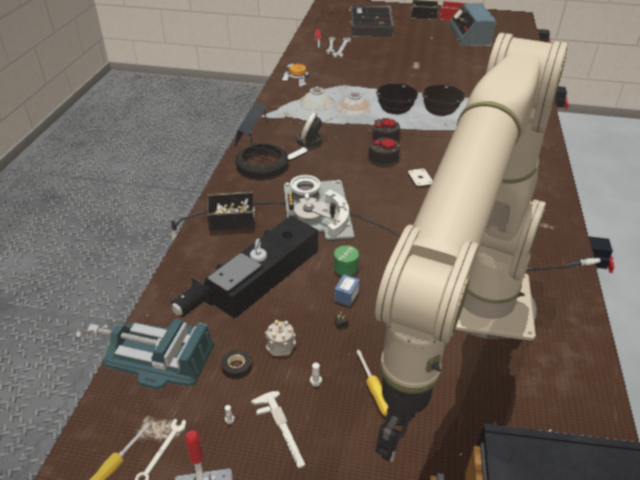

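The side view shows the stand at about (318,208), the solenoid at (281,338), the tin at (346,260), the carton at (347,290), the relay at (341,320), the tape at (236,362) and the bolt at (316,375). In the top view the stand is at (405,222) and the solenoid at (229,259). Next I'll zoom in on the stand and solenoid.

```bash
cat > h.py <<'E'
from workcell import r,imaging,job
import cv2,numpy as np
def cam(n):
    m=imaging.camera_model(n); return np.array(m["intrinsics"]),np.array(m["cam_to_world"])
def ray(n,uv,z,c=None):
    K,T=c or cam(n); d=T[:3,:3]@np.linalg.solve(K,[uv[0],uv[1],1]); o=T[:3,3]
    return (o+d*(z-o[2])/d[2])[:2]
def proj(n,P,c=None):
    K,T=c or cam(n); p=K@(T[:3,:3].T@(np.asarray(P,float)-T[:3,3])); return p[:2]/p[2]
E
python3 - <<'E'
from h import *
a=cv2.imread("pics/top0.png")[170:280,350:470]; b=cv2.imread("pics/side0.png")[165:245,270:365]
c=cv2.imread("pics/side0.png")[305:365,250:330]; 
f=lambda i,w,h:cv2.resize(i,(w,h),interpolation=cv2.INTER_CUBIC)
im=np.zeros((600,800,3),np.uint8); im[:360,:393]=f(a,393,360); im[:320,400:780]=f(b,380,320); im[330:570,400:720]=f(c,320,240)
d=cv2.imread("pics/top0.png")[230:290,195:270]; im[365:600,0:294]=f(d,294,235)
cv2.imwrite("pics/z0.png",im)
print("sol",ray("top",(229,259),.05),ray("side",(281,336),.05))
print("ring",ray("top",(421,197),.054),ray("side",(305,186),.054))
E
```

```text
sol [0.47694041 0.24565626] [0.48449897 0.26089604]
ring [ 0.54874218 -0.3571035 ] [ 0.55173275 -0.34332665]
```

View pics/z0.png

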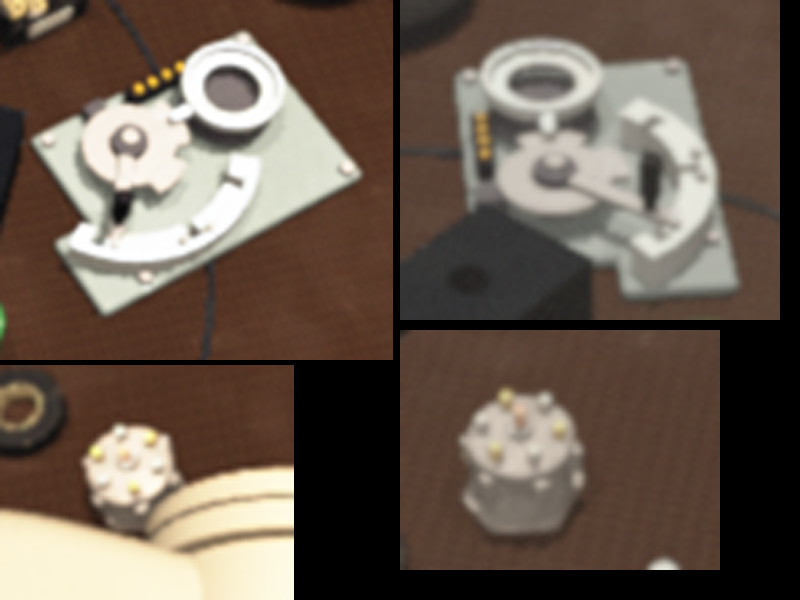

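Run:
```python
from h import *
from scipy.spatial.transform import Rotation as R
s=3.275; uv=np.array([(33,140),(245,35),(360,175),(105,315)])/s+[350,170]
P=np.array([ray("top",p,.012) for p in uv]); L=np.array([(65,125),(65,-125),(-125,-125),(-125,165)])/1000
rot,_=R.align_vectors(np.c_[P-P.mean(0),P[:,0]*0],np.c_[L-L.mean(0),L[:,0]*0]); 
A=rot.as_matrix()[:2,:2]; th=np.arctan2(A[1,0],A[0,0])
A=np.array([[np.cos(th),-np.sin(th)],[np.sin(th),np.cos(th)]]); t=P.mean(0)-A@L.mean(0)
print("yaw",th,"t",t,"res",(P-(L@A.T+t)).round(4).tolist())
for n,l in(("pivot",(0,.06)),("seat",(0,-.055)),("knobgoal",(-.085,.06))): print(n,A@np.array(l)+t)
b=lambda x,y:((x-400)/4+270,y/4+165)
print("ring side",ray("side",b(542,77),.054),"top",ray("top",(421.1,196.3),.054))
print("knob side top",ray("side",b(653,155),.095),"top view",ray("top",(120/s+350,205/s+170),.085))
S=R.from_quat(r.observe()["tool_rot"],scalar_first=True).as_matrix()
K,T=cam("wrist"); print(K, "cam in tool",(S.T@(T[:3,3]-r.observe()["eef_pos"])).round(4),(S.T@T[:3,:3]).round(3))
```

```text
yaw 0.29068292091493636 t [ 0.53504602 -0.3057567 ] res [[-0.0006, -0.003], [-0.0043, 0.002], [0.0027, 0.0027], [0.0022, -0.0018]]
pivot [ 0.51784963 -0.2482738 ]
seat [ 0.55080938 -0.35844936]
knobgoal [ 0.43641552 -0.27263535]
ring side [ 0.55212349 -0.35296605] top [ 0.55108341 -0.35820997]
knob side top [ 0.44153564 -0.21447221] top view [ 0.43887776 -0.2109341 ]
[[413.25972543   0.         318.37251384]
 [  0.         413.25972543 247.85749698]
 [  0.           0.           1.        ]] cam in tool [ 0.0674 -0.     -0.1429] [[ 0.    -0.964 -0.265]
 [ 1.    -0.     0.001]
 [-0.001 -0.265  0.964]]
```

The ring, stand and knob positions agree between the two views. The knob is near (0.440, -0.213), which puts it 85 mm from the pivot with the lever at about 0.13 rad. I'll pass over the solenoid first and take a wrist picture there.

Emit:
servo_tool:
  gripper: [100,100,100,100,100,100,100,100,100,100,100,100,100,100]
  dp:
    - [-2.9,-2,0]
    - [-2.9,-2,0]
    - [-2.9,-2,0]
    - [-2.9,-2,0]
    - [-2.9,-2,0]
    - [-2.9,-2,0]
    - [-2.9,-2,0]
    - [-2.9,-2,0]
    - [-2.9,-2,0]
    - [-2.9,-2,0]
    - [-2.9,-2,0]
    - [-2.9,-2,0]
    - [0,0,0]
    - [0,0,0]
  roll: [0,0,0,0,0,0,0,0,0,0,0,0,0,0]

```text
time_s: 1.27
eef_pos: [0.4539, 0.2514, 0.2311]
tool_rot: [-0.0, 0.164, 0.986, -0.0]
force: [-0.5, 1.2, 0.0]
opening: 0.0853
gripper_force: 0.0
```

Run:
```python
from h import *
print(r.observe()["eef_pos"],r.observe()["q"].round(2)); c=cam("wrist")
im=imaging.snapshot("wrist"); cv2.imwrite("pics/w1.png",im[:,:,::-1]); np.savez("w1.npz",K=c[0],T=c[1])
print(proj("wrist",[.48,.25,.05],c))
```

```text
[0.45388494 0.25142097 0.23110077] [-0.8   0.09  0.22  1.75 -0.02  1.3   0.67]
[327.02600398 252.11185513]
```

View pics/w1.png

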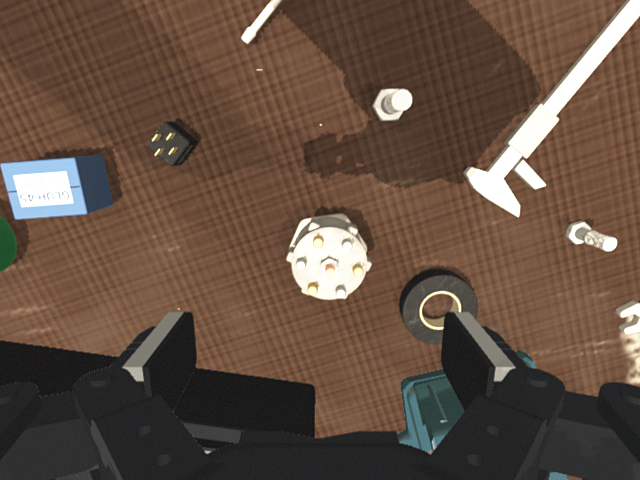

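The solenoid is clear in the wrist view: its cap is centred at about (330,263), with the tape roll at (440,308), the bolt at (392,103) and the relay at (172,143).

Run:
```python
from h import *
d=np.load("w1.npz"); c=(d["K"],d["T"])
im=cv2.imread("pics/w1.png"); g=(cv2.cvtColor(im,cv2.COLOR_BGR2HSV)); m=((g[...,2]>120)&(g[...,1]<110)).astype(np.uint8)*255
roi=np.zeros_like(m); roi[190:320,270:390]=m[190:320,270:390]
k=max(cv2.findContours(roi,0,2)[0],key=cv2.contourArea); print("sol blob",cv2.minEnclosingCircle(k))
for n,uv,z in(("cap",(330,263),.053),("boss",(330,264),.060),("tape",(440,308),.019),("bolt",(392,103),.05),("relay",(172,143),.03)): print(n,ray("wrist",uv,z,c))
# bottom flange far vertex check
print("side view sol cap", ray("side",(250+520/4,305+(435-330)/4),.053),"top",ray("top",(195+128/3.92,230+(462-365)/3.92),.055))
```

```text
sol blob ((327.6694641113281, 256.6862487792969), 45.35581588745117)
cap [0.48868558 0.24956683]
boss [0.48732731 0.24981989]
tape [0.57370809 0.3297485 ]
bolt [0.38660949 0.33226455]
relay [0.35820167 0.15941367]
side view sol cap [0.25787336 0.20475967] top [0.48874025 0.24700806]
```

Emit:
servo_tool:
  gripper: [100,100,100,100,100,100,100,100,100,100,100,100,100,100,100,100]
  dp:
    - [-1,-3.1,0]
    - [-1,-3.1,0]
    - [-1,-3.1,0]
    - [-1,-3.1,0]
    - [-1,-3.1,0]
    - [-1,-3.1,0]
    - [-1,-3.1,0]
    - [-1,-3.1,0]
    - [-1,-3.1,0]
    - [-1,-3.1,0]
    - [-1,-3.1,0]
    - [-1,-3.1,0]
    - [-1,-3.1,0]
    - [-1,-3.1,0]
    - [0,0,0]
    - [0,0,0]
  roll: [0,0,0,0,0,0,0,0,0,0,0,0,0,0,0,0]

```text
time_s: 2.65
eef_pos: [0.4467, -0.2028, 0.2311]
tool_rot: [-0.0, 0.163, 0.987, -0.0]
force: [-0.4, 0.7, 0.6]
opening: 0.085
gripper_force: 0.0
```

Emit:
servo_tool:
  gripper: [50,50,50,50,50,50,50,50,50,50,50,50,50,50,50,50,50,50,50,50]
  dp:
    - [0,0,0]
    - [0,0,0]
    - [0,0,0]
    - [0,0,0]
    - [0,0,0]
    - [0,0,0]
    - [0,0,0]
    - [0,0,0]
    - [0,0,0]
    - [0,0,0]
    - [0,0,0]
    - [0,0,0]
    - [0,0,0]
    - [0,0,0]
    - [0,0,0]
    - [0,0,0]
    - [0,0,0]
    - [0,0,0]
    - [0,0,0]
    - [0,0,0]
  roll: [0.12,0.12,0.12,0.12,0.12,0.12,0.12,0.12,0.12,0.12,0.12,0.12,0.12,0.12,0.12,0.12,0.12,0.12,0.12,0.12]

```text
time_s: 4.32
eef_pos: [0.4473, -0.2, 0.2311]
tool_rot: [-0.0, 0.979, 0.205, -0.0]
force: [0.7, 0.5, 0.5]
opening: 0.0427
gripper_force: 0.0
```

Emit:
servo_tool:
  gripper: [50,50,50,50,50,50,50,50]
  dp:
    - [0,0,0]
    - [0,0,0]
    - [0,0,0]
    - [0,0,0]
    - [0,0,0]
    - [0,0,0]
    - [0,0,0]
    - [0,0,0]
  roll: [0.12,0.12,0.12,0.12,0.12,0.12,0.12,0]

```text
time_s: 4.98
eef_pos: [0.4473, -0.2002, 0.2311]
tool_rot: [-0.0, 0.977, -0.212, -0.0]
force: [-0.1, 0.9, 0.6]
opening: 0.043
gripper_force: 0.0
```

Run:
```python
from h import *
print(r.observe()["eef_pos"],r.observe()["tool_rot"],r.observe()["q"].round(2)); c=cam("wrist")
im=imaging.snapshot("wrist"); cv2.imwrite("pics/w2.png",im[:,:,::-1]); np.savez("w2.npz",K=c[0],T=c[1])
```

```text
[ 0.44728019 -0.20022791  0.23110454] [-3.30335779e-04  9.77362558e-01 -2.11571001e-01 -1.77830101e-04] [-0.38  0.01  0.73  1.84 -0.01  1.3  -1.65]
```

View pics/w2.png

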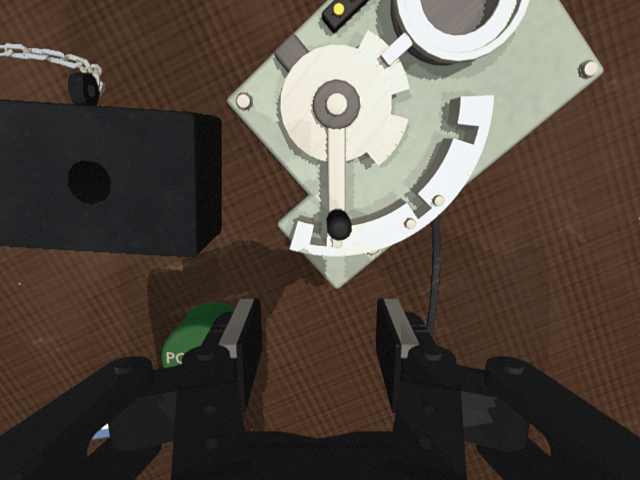

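The knob is at (339,222), the hub at (337,104), the studs at (410,223) and (438,200), the plate's back-left bolt at (243,101) and its front-right bolt at (590,69).

Run:
```python
from h import *
d=np.load("w2.npz"); c=(d["K"],d["T"])
im=cv2.imread("pics/w2.png"); g=cv2.cvtColor(im,cv2.COLOR_BGR2GRAY); roi=np.zeros_like(g); roi[195:245,320:360]=(g[195:245,320:360]<75)*255
k=max(cv2.findContours(roi,0,2)[0],key=cv2.contourArea); print("blob",cv2.boundingRect(k),cv2.minEnclosingCircle(k))
kn=ray("wrist",(339,222),.095,c); print("knob",kn)
for z in(.05,.055,.06,.065): p=ray("wrist",(337,104),z,c); print("hub",z,p,np.linalg.norm(p-kn))
s=[ray("wrist",u,.048,c) for u in((410,223),(438,200))]; mid=(s[0]+s[1])/2; print("studs",s,"mid",mid)
yaw=.2907
for pv in (ray("wrist",(337,104),.055,c),np.array([.5178,-.2483])):
  v=mid-pv; w=kn-pv; print("piv",pv,"notch r",np.linalg.norm(v),"dir",np.arctan2(*(-v)[::-1]),"theta",.85+np.arctan2(*(-w)[::-1])-np.arctan2(*(-v)[::-1]),"goal",pv+.085*v/np.linalg.norm(v))
print(proj("wrist",[.4398,-.213,.095],c))
```

```text
blob (326, 210, 26, 30) ((337.5, 224.5), 15.182326316833496)
knob [ 0.44900097 -0.21643551]
hub 0.05 [ 0.52184936 -0.24905757] 0.07981908516908172
hub 0.055 [ 0.52163948 -0.24873398] 0.07949555740072858
hub 0.06 [ 0.5214296  -0.24841039] 0.07917258650182037
hub 0.065 [ 0.52121971 -0.24808681] 0.07885017931518096
studs [array([ 0.41464313, -0.26617571]), array([ 0.42286737, -0.29307999])] mid [ 0.41875525 -0.27962785]
piv [ 0.52163948 -0.24873398] notch r 0.10742250835297629 dir 0.29171178792890856 theta 0.1398950300571034 goal [ 0.44023048 -0.27317931]
piv [ 0.5178 -0.2483] notch r 0.10388116338876878 dir 0.30634296831892255 theta 0.1099188980686937 goal [ 0.43675736 -0.27393378]
[339.78791155 235.82507608]
```

Emit:
servo_tool:
  gripper: [50,50,50,50,50,50,50,50,50,50]
  dp:
    - [0.2,0.7,0]
    - [0,0.7,0]
    - [0,0,2.2]
    - [0,0,2.2]
    - [0,0,2.2]
    - [0,0,2.2]
    - [0,0,2.2]
    - [0,0,2.2]
    - [0,0,0]
    - [0,0,0]
  roll: [0,0,0,0,0,0,0,0,0,0]

```text
time_s: 5.87
eef_pos: [0.4419, -0.2166, 0.0991]
tool_rot: [0.0, 0.978, -0.21, -0.001]
force: [0.2, 0.7, 0.1]
opening: 0.0429
gripper_force: 0.0
```

Run:
```python
from h import *
print(r.observe()["eef_pos"],r.observe()["force"]); c=cam("wrist"); np.savez("w3.npz",K=c[0],T=c[1])
im=imaging.snapshot("wrist"); cv2.imwrite("pics/w3.png",im[:,:,::-1]); print(proj("wrist",[.443,-.214,.095],c))
```

```text
[ 0.44190425 -0.21662285  0.09906934] [0.24863594 0.71630686 0.10298377]
[311.09833965 313.81036429]
```

View pics/w3.png

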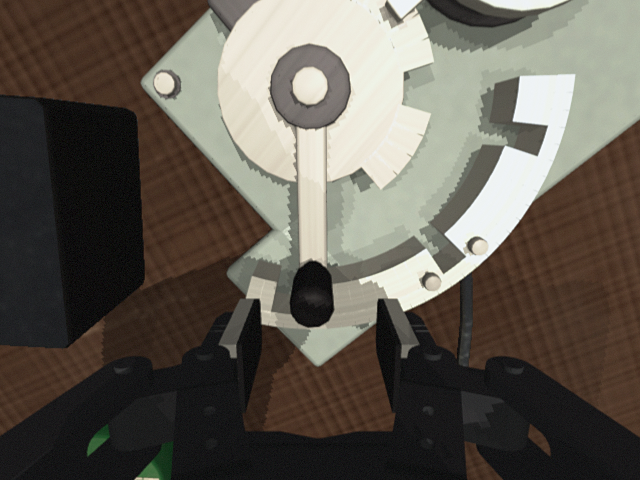

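The fingers straddle the knob, whose top is at about (312,306) and a few mm towards +x of the tool. I'll lower, then close lightly.

Emit:
servo_tool:
  gripper: [50,50,50,50,10,10,10,10,10,10,10]
  dp:
    - [0.4,0,1.4]
    - [0,0,1.4]
    - [0,0,1.3]
    - [0,0,0]
    - [0,0,0]
    - [0,0,0]
    - [0,0,0]
    - [0,0,0]
    - [0,0,0]
    - [0,0,0]
    - [0,0,0]
  roll: [0,0,0,0,0,0,0,0,0,0,0]
  force: 20

```text
time_s: 6.83
eef_pos: [0.4471, -0.2181, 0.0597]
tool_rot: [-0.0, 0.978, -0.21, 0.001]
force: [-2.7, 0.7, 8.1]
opening: 0.0176
gripper_force: 21.8
```

Emit:
servo_tool:
  gripper: [10,10,10,10,10,10,10,10,10,10]
  dp:
    - [0.03,0.73,0]
    - [0.03,0.73,0]
    - [0.03,0.73,0]
    - [0.03,0.73,0]
    - [0.03,0.73,0]
    - [0.03,0.73,0]
    - [0.03,0.73,0]
    - [0.03,0.73,0]
    - [0,0,0]
    - [0,0,0]
  roll: [-0.086,-0.086,-0.086,-0.086,-0.086,-0.086,-0.086,-0.086,0,0]

```text
time_s: 7.67
eef_pos: [0.4449, -0.274, 0.0598]
tool_rot: [0.0, 0.991, 0.133, 0.003]
force: [9.1, 4.0, -0.8]
opening: 0.0175
gripper_force: 21.1
```

Run:
```python
from h import *
print(r.observe()["eef_pos"],r.observe()["force"]); c=cam("wrist"); np.savez("w4.npz",K=c[0],T=c[1])
im=imaging.snapshot("wrist"); cv2.imwrite("pics/w4.png",im[:,:,::-1])
```

```text
[ 0.44491569 -0.27404193  0.05979964] [ 9.09835404  4.01011098 -0.82907205]
```

View pics/w4.png

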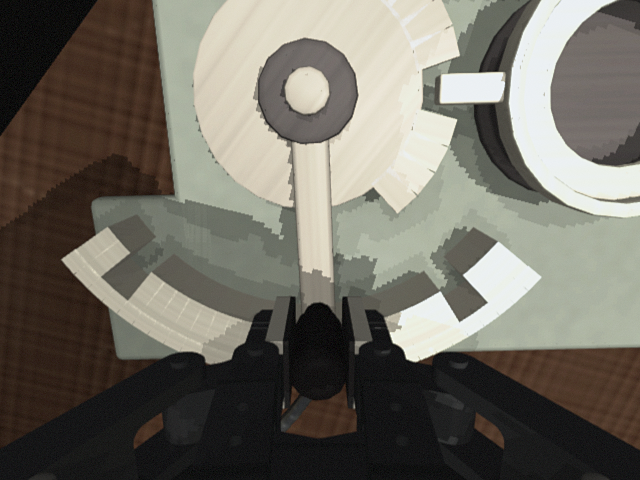

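The lever points along the stand's -x, and the disc's slot faces the ring's tab at (470,88). I'll let go and rise.

Emit:
servo_tool:
  gripper: [50,50,50,50,50,50,50,50,50,50,50,50,50]
  dp:
    - [0,0,0]
    - [0,0,0]
    - [0,0,0]
    - [0,0,0]
    - [0,0,-2]
    - [0,0,-3]
    - [0,0,-3]
    - [0,0,-3]
    - [0,0,-3]
    - [0,0,-3]
    - [0,0,-3]
    - [0,0,0]
    - [0,0,0]
  roll: [0,0,0,0,0,0,0,0,0,0,0,0,0]

```text
time_s: 8.8
eef_pos: [0.4421, -0.2755, 0.2597]
tool_rot: [0.001, 0.991, 0.131, 0.001]
force: [0.2, 0.0, -0.1]
opening: 0.043
gripper_force: 0.0
```

Run:
```python
from h import *
s=r.observe(); print(s["eef_pos"],s["tool_rot"],s["force"],s["q"].round(2)); c=cam("wrist"); np.savez("w5.npz",K=c[0],T=c[1])
im=imaging.snapshot("wrist"); cv2.imwrite("pics/w5.png",im[:,:,::-1])
```

```text
[ 0.44214311 -0.27549877  0.25970369] [5.10462633e-04 9.91332144e-01 1.31370697e-01 1.43494389e-03] [ 0.16727044  0.03578899 -0.13637272] [-0.15  0.08  0.66  1.72 -0.05  1.35 -0.79]
```

View pics/w5.png

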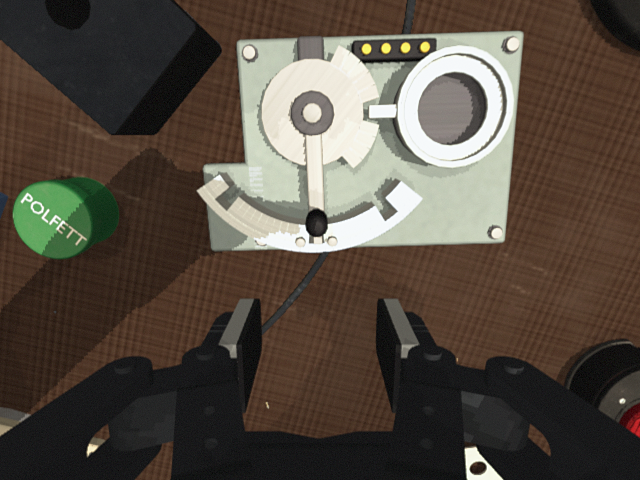

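The lever is in the marked notch, with the knob at (317,222) between the studs at (300,241) and (332,241). Next I'll measure the ring, with its rim centred near (455,106).

Run:
```python
from h import *
d=np.load("w5.npz"); c=(d["K"],d["T"]); im=cv2.imread("pics/w5.png"); h=cv2.cvtColor(im,cv2.COLOR_BGR2HSV)
m=((h[...,2]>225)&(h[...,1]<25)).astype(np.uint8)*255; roi=np.zeros_like(m); roi[35:180,390:530]=m[35:180,390:530]
roi=cv2.morphologyEx(roi,cv2.MORPH_OPEN,np.ones((5,5)))
ks,hi=cv2.findContours(roi,cv2.RETR_CCOMP,1)
for i,k in enumerate(ks):
    if len(k)>40:
        e=cv2.fitEllipse(cv2.convexHull(k)); print(hi[0][i][3],e,ray("wrist",e[0],.054,c),ray("wrist",e[0],.047,c))
q=[ray("wrist",u,.012,c) for u in((238,40),(523,32),(505,242))]; L=np.array([(.065,.125),(.065,-.125),(-.125,-.125)])
print(q); yaw=np.arctan2(q[0][1]-q[1][1],q[0][0]-q[1][0])-np.pi/2; yaw2=np.arctan2(*(q[1]-q[2])[::-1]); print(yaw,yaw2)
y=.5*(yaw+yaw2); A=np.array([[np.cos(y),-np.sin(y)],[np.sin(y),np.cos(y)]])
t=np.mean([a-A@l for a,l in zip(q,L)],axis=0); print("stand",t,"seat",t+A@[0,-.055],"pivot",t+A@[0,.06]); print("hub",ray("wrist",(312,113),.055,c),"knob",ray("wrist",(317,225),.095,c))
```

```text
-1 ((455.3832092285156, 106.00773620605469), (112.91343688964844, 124.5307388305664), 30.450092315673828) [ 0.55660969 -0.3580239 ] [ 0.55761828 -0.36003392]
1 ((452.3012390136719, 108.03685760498047), (70.44957733154297, 77.4982681274414), 30.501293182373047) [ 0.55451426 -0.35617096] [ 0.55548079 -0.35814379]
[array([ 0.56469294, -0.17058724]), array([ 0.63452111, -0.40536599]), array([ 0.45660491, -0.46026851])]
0.2890892029915322 0.29931549622026343
stand [ 0.53826224 -0.30601413] seat [ 0.55421095 -0.35865099] pivot [ 0.52086364 -0.24859211]
hub [ 0.52154437 -0.24865982] knob [ 0.44242273 -0.27418552]
```

Emit:
servo_tool:
  gripper: [100,100,100,100,100,100,100,100,100,100,100,100,100,100,100,100,100,100]
  dp:
    - [1.1,-3.1,0]
    - [1.1,-3.1,0]
    - [1.1,-3.1,0]
    - [1.1,-3.1,0]
    - [1.1,-3.1,0]
    - [1.1,-3.1,0]
    - [1.1,-3.1,0]
    - [1.1,-3.1,0]
    - [1.1,-3.1,0]
    - [1.1,-3.1,0]
    - [1.1,-3.1,0]
    - [1.1,-3.1,0]
    - [1.1,-3.1,0]
    - [1.1,-3.1,0]
    - [1.1,-3.1,0]
    - [1.1,-3.1,0]
    - [0,0,0]
    - [0,0,0]
  roll: [0,0,0,0,0,0,0,0,0,0,0,0,0,0,0,0,0,0]

```text
time_s: 10.35
eef_pos: [0.4811, 0.2513, 0.2561]
tool_rot: [0.001, 0.991, 0.133, -0.002]
force: [0.2, -0.9, -0.7]
opening: 0.0856
gripper_force: 0.0
```

Run:
```python
from h import *
s=r.observe(); print(s["eef_pos"],s["tool_rot"],s["q"].round(2)); c=cam("wrist")
im=imaging.snapshot("wrist"); np.savez("w6.npz",K=c[0],T=c[1]); p=proj("wrist",[.488,.2495,.055],c); print("pred",p)
cv2.imwrite("pics/w6.png",im[:,:,::-1]); x,y=map(int,p); q=im[max(0,y-90):y+90,max(0,x-110):x+110,::-1]; cv2.imwrite("pics/w6c.png",cv2.resize(q,None,fx=3,fy=3)); print(max(0,x-110),max(0,y-90))
```

```text
[0.48110861 0.2512715  0.25610943] [ 6.90143892e-04  9.91094707e-01  1.33146884e-01 -1.64691516e-03] [-0.68  0.14  0.13  1.65 -0.02  1.36 -1.85]
pred [322.8469968  208.04836663]
212 118
```

View pics/w6c.png

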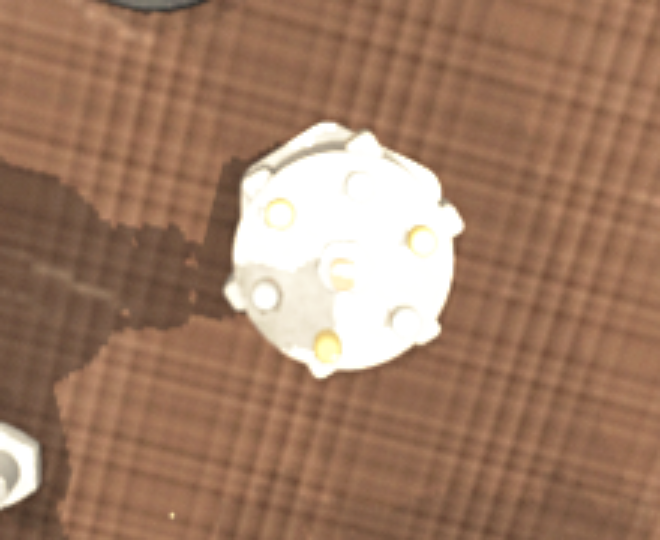

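The cap centre is at (326.5,204.3) px with radius 37, as expected. Side screws sit about 18 degrees off the finger axis, so a +0.19 roll puts the pads between them.

Run:
```python
from h import *
from scipy.spatial.transform import Rotation as R
d=np.load("w6.npz"); c=(d["K"],d["T"]); p=ray("wrist",(326.5,204.3),.053,c); s=r.observe(); S=R.from_quat(s["tool_rot"],scalar_first=True).as_matrix()
print(p); q=(p+[.4887,.2496])/2; e=np.r_[q,s["eef_pos"][2]]-s["eef_pos"]; print(q,"tool cm",S.T@e*100)
```

```text
[0.49155821 0.24726417]
[0.49012911 0.24843209] tool cm [ 0.78676504  0.33126473 -0.00180054]
```

Emit:
servo_tool:
  gripper: [100,100,100,100,100,100,100,100,100,100,100,100]
  dp:
    - [0.9,0.4,0]
    - [0,0,0]
    - [0,0,2.2]
    - [0,0,2.2]
    - [0,0,2.2]
    - [0,0,2.2]
    - [0,0,2.2]
    - [0,0,2.2]
    - [0,0,2.2]
    - [0,0,2.2]
    - [0,0,0]
    - [0,0,0]
  roll: [0,0.1,0.09,0,0,0,0,0,0,0,0,0]

```text
time_s: 11.4
eef_pos: [0.492, 0.2466, 0.0818]
tool_rot: [0.001, 0.999, 0.036, -0.001]
force: [-0.1, 0.0, 0.4]
opening: 0.0852
gripper_force: 0.0
```

Run:
```python
from h import *
from scipy.spatial.transform import Rotation as R
s=r.observe(); print(s["eef_pos"],s["tool_rot"],s["force"]); c=cam("wrist")
im=imaging.snapshot("wrist"); cv2.imwrite("pics/w7.png",im[:,:,::-1])
g=cv2.cvtColor(im,cv2.COLOR_RGB2HSV); m=((g[...,2]>150)&(g[...,1]<60)).astype(np.uint8)*255; m[:, :200]=0; m[:,440:]=0
m=cv2.morphologyEx(m,cv2.MORPH_OPEN,np.ones((9,9))); k=max(cv2.findContours(m,0,1)[0],key=cv2.contourArea); print(cv2.boundingRect(k),cv2.minEnclosingCircle(k), "pred",proj("wrist",[.491,.248,.053],c))
```

```text
[0.49203832 0.24659873 0.08175489] [ 7.51528238e-04  9.99353684e-01  3.59290842e-02 -8.65768894e-04] [-0.06392925  0.03109971  0.39541889]
(248, 200, 137, 152) ((315.5, 275.0333251953125), 78.62739562988281) pred [315.44536484 292.35258509]
```

View pics/w7.png

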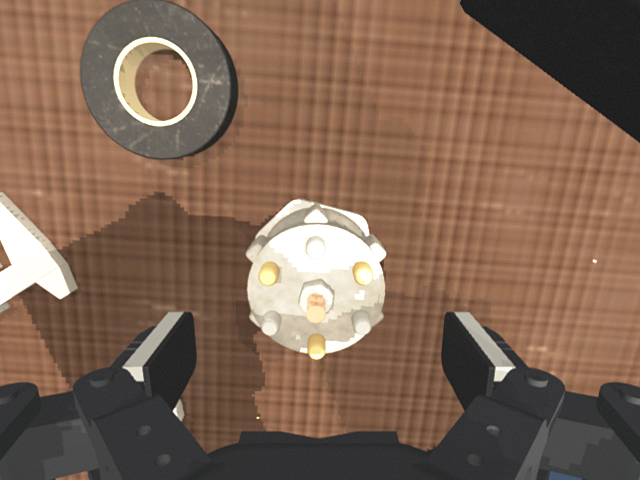

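The solenoid is well centred between the fingers: its cap is at (316,290), within about 1 mm, and the screws are clear of the pads. I'll go down and grip.

Emit:
servo_tool:
  gripper: [100,100,100,100,100,40,40,40,40,40,40,40,40]
  dp:
    - [0,0,2]
    - [0,0,2]
    - [0,0,2]
    - [0,0,1.2]
    - [0,0,0]
    - [0,0,0]
    - [0,0,0]
    - [0,0,0]
    - [0,0,0]
    - [0,0,0]
    - [0,0,0]
    - [0,0,0]
    - [0,0,0]
  roll: [0,0,0,0,0,0,0,0,0,0,0,0,0]
  force: 80

```text
time_s: 12.53
eef_pos: [0.4933, 0.2489, 0.0124]
tool_rot: [-0.001, 0.999, 0.037, 0.001]
force: [-0.4, -1.3, 6.9]
opening: 0.0609
gripper_force: 86.1
```

Emit:
servo_tool:
  gripper: [40,40,40,40,40,40,40,40,40,40]
  dp:
    - [0,0,-1]
    - [0,0,-2]
    - [0,0,-3]
    - [0,0,-3]
    - [0,0,-3]
    - [0,0,-3]
    - [0,0,-3]
    - [0,0,-2]
    - [0,0,0]
    - [0,0,0]
  roll: [0,0,0,0,0,0,0,0,0,0]

```text
time_s: 13.37
eef_pos: [0.4923, 0.2484, 0.2119]
tool_rot: [-0.001, 0.999, 0.037, 0.001]
force: [-0.6, -0.6, -4.2]
opening: 0.0605
gripper_force: 87.2
```

Emit:
servo_tool:
  gripper: [40,40,40,40,40,40,40,40,40,40,40,40,40,40,40,40,40,40,40,40]
  dp:
    - [0.1,1.5,0]
    - [0.1,2.5,0]
    - [0.1,3.2,0]
    - [0.1,3.3,0]
    - [0.1,3.3,0]
    - [0.1,3.3,0]
    - [0.1,3.3,0]
    - [0.1,3.3,0]
    - [0.1,3.3,0]
    - [0.1,3.3,0]
    - [0.1,3.3,0]
    - [0.1,3.3,0]
    - [0.1,3.3,0]
    - [0.1,3.3,0]
    - [0.1,3.3,0]
    - [0.1,3.3,0]
    - [0.1,3.3,0]
    - [0.1,3.3,0]
    - [0,2.5,0]
    - [0,1.6,0]
  roll: [0,0,0,0,0,0,0,0,0,0,0,0,0,0,0,0,0,0,0,0]

```text
time_s: 15.03
eef_pos: [0.5528, -0.3598, 0.2082]
tool_rot: [-0.0, 0.999, 0.035, -0.002]
force: [0.2, -0.6, -3.2]
opening: 0.0606
gripper_force: 87.4
```

Emit:
servo_tool:
  gripper: [40,40]
  dp:
    - [0,0,0]
    - [0,0,0]
  roll: [0,0]

```text
time_s: 15.2
eef_pos: [0.5535, -0.3573, 0.2084]
tool_rot: [-0.001, 0.999, 0.036, -0.001]
force: [0.8, 0.6, -2.9]
opening: 0.0603
gripper_force: 87.5
```

Run:
```python
from h import *
from scipy.spatial.transform import Rotation as R
s=r.observe(); print(s["eef_pos"],s["tool_rot"],s["force"],s["q"].round(2)); c=cam("wrist"); S=R.from_quat(s["tool_rot"],scalar_first=True).as_matrix()
im=imaging.snapshot("wrist"); cv2.imwrite("pics/w8.png",im[:,:,::-1]); np.savez("w8.npz",K=c[0],T=c[1])
print("tool cm to seat",S.T@(np.r_[.555,-.358,s["eef_pos"][2]]-s["eef_pos"])*100, "ring px",proj("wrist",[.555,-.358,.054],c))
print("tilt",np.degrees(np.arccos(-S[2,2])))
```

```text
[ 0.55350293 -0.35725487  0.20835105] [-5.69665036e-04  9.99355836e-01  3.58522256e-02 -1.48519340e-03] [ 0.77817332  0.62424467 -2.90472795] [ 0.11  0.46  0.55  1.42 -0.24  1.34 -0.83]
tool cm to seat [ 0.14398177  0.08504846 -0.00052742] ring px [320.20916601 225.63916155]
tilt 0.18228055285430728
```

View pics/w8.png

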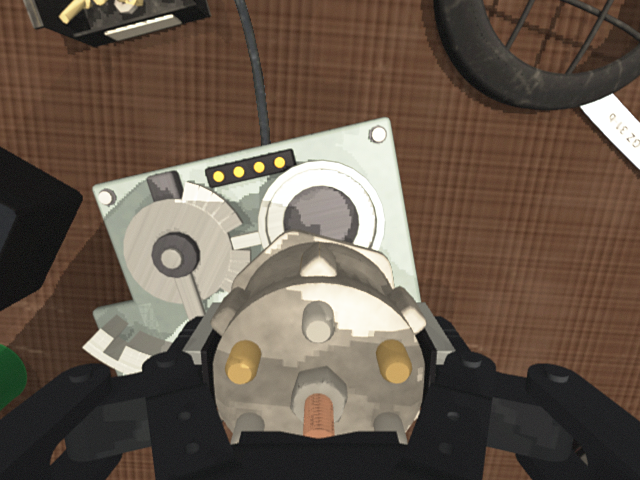

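The held solenoid hangs over the ring: the ring is centred near (321,224), matching the prediction of (320,226), and the lever is still in its notch. I'll lower it now.

Emit:
servo_tool:
  gripper: [40,40,40,40,40,40,40,40,40,40]
  dp:
    - [0.15,0.1,0]
    - [0,0,2]
    - [0,0,2.5]
    - [0,0,2.5]
    - [0,0,2.5]
    - [0,0,2]
    - [0,0,1.5]
    - [0,0,1]
    - [0,0,0]
    - [0,0,0]
  roll: [0,0,0,0,0,0,0,0,0,0]

```text
time_s: 16.08
eef_pos: [0.5566, -0.357, 0.0705]
tool_rot: [-0.0, 0.999, 0.037, -0.0]
force: [0.1, 0.0, -1.8]
opening: 0.0605
gripper_force: 87.5
```

Emit:
servo_tool:
  gripper: [40,40,40,40,40,40]
  dp:
    - [-0.1,0.1,0.4]
    - [0,0,0.4]
    - [0,0,0.3]
    - [0,0,0.2]
    - [0,0,0]
    - [0,0,0]
  roll: [0,0,0,0,0,0]

```text
time_s: 16.58
eef_pos: [0.5556, -0.359, 0.0581]
tool_rot: [0.0, 0.999, 0.037, 0.0]
force: [-2.2, 0.8, 4.6]
opening: 0.0607
gripper_force: 87.5
```

It touches the ledge at about the expected height, so I'll press.

Emit:
servo_tool:
  gripper: [40,40,40,40,40,40,40,40]
  dp:
    - [0,0,0.3]
    - [0,0,0.3]
    - [0,0,0.3]
    - [0,0,0.3]
    - [0,0,0.2]
    - [0,0,0.1]
    - [0,0,0]
    - [0,0,0]
  roll: [0,0,0,0,0,0,0,0]
  force: 100

```text
time_s: 17.25
eef_pos: [0.5558, -0.3591, 0.0445]
tool_rot: [0.0, 0.999, 0.037, 0.001]
force: [-6.5, 4.3, 17.1]
opening: 0.0603
gripper_force: 107.7
```

Emit:
servo_tool:
  gripper: [40,40,40,40,40]
  dp:
    - [0,0,0.1]
    - [0,0,0.1]
    - [0,0,0.1]
    - [0,0,0]
    - [0,0,0]
  roll: [0,0,0,0,0]

```text
time_s: 17.67
eef_pos: [0.556, -0.3591, 0.0443]
tool_rot: [-0.0, 0.999, 0.037, 0.001]
force: [-16.4, 12.1, 41.8]
opening: 0.0605
gripper_force: 109.9
```

Emit:
servo_tool:
  gripper: [40,40,40,40,40,40]
  dp:
    - [-0.1,-0.1,-0.05]
    - [0,0,0]
    - [0,0,0]
    - [0,0,0]
    - [0,0,0]
    - [0,0,0]
  roll: [0,0,0,0,0,0]

```text
time_s: 18.17
eef_pos: [0.5559, -0.3591, 0.0444]
tool_rot: [0.001, 0.999, 0.037, 0.002]
force: [-8.2, 5.1, 32.1]
opening: 0.0601
gripper_force: 108.5
```

Run:
```python
from h import *
s=r.observe(); print(s["eef_pos"],s["tool_rot"],s["force"],s["torque"]); im=imaging.snapshot("top"); a=cv2.imread("pics/top0.png")
c=cam("wrist"); w=imaging.snapshot("wrist")[:,:,::-1]; cv2.imwrite("pics/w9.png",w)
g=cv2.cvtColor(w,cv2.COLOR_BGR2HSV); m=((g[...,2]>215)&(g[...,1]<30)).astype(np.uint8)*255
# rim far edge: check predicted rim-top arc positions (z up .054 / home .039) against pixels
for z in(.054,.039):
    print(z,[ (proj("wrist",[.555+.047*np.cos(t),-.358+.047*np.sin(t),z],c)).round(0).tolist() for t in(-.8,-.4,0,.4,.8)])
ys,xs=np.where(m[:330,150:500]); print([ (x+150,ys[xs==x].min(),ys[xs==x].max()) for x in range(60,300,20) if (xs==x).any()])
```

```text
[ 0.55587915 -0.35906151  0.04440472] [7.68639814e-04 9.99323656e-01 3.66929413e-02 2.29527428e-03] [-8.16066125  5.12083417 32.13862163] [ 1.54411386  1.98243575 -0.06467365]
0.054 [[423.0, 250.0], [381.0, 216.0], [326.0, 200.0], [269.0, 208.0], [222.0, 236.0]]
0.039 [[413.0, 239.0], [375.0, 208.0], [325.0, 194.0], [274.0, 201.0], [231.0, 226.0]]
[(210, np.int64(172), np.int64(233)), (230, np.int64(166), np.int64(276)), (250, np.int64(161), np.int64(245)), (270, np.int64(158), np.int64(252)), (290, np.int64(153), np.int64(229)), (310, np.int64(149), np.int64(297)), (330, np.int64(144), np.int64(304)), (350, np.int64(139), np.int64(329)), (370, np.int64(132), np.int64(329)), (390, np.int64(128), np.int64(328)), (410, np.int64(123), np.int64(286)), (430, np.int64(117), np.int64(307))]
```

The force and height agree: first contact came near 0.059 m, travel was 15 mm, and then it hit a hard stop with a steady press of about 32 N. I'm handing it in.

```bash
python3 -c "
from workcell import job
print(job.close_job())"
```

```text
the job is handed in; nothing more can be done
None
```

I handed the job in at about 18 s: the lever is released in the marked notch and the solenoid sits in the ring, still held pressed down at about 32 N. The 15 mm of travel ending in a hard stop says the ring is fully home; I had no pictures left to confirm that by eye, and no verdict came back.

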